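# Lay out the candle set for its product photo

### The job

Lay out the candle set on the wooden board: stand the large candle midway between the bottle and the pot, and lay the matchbox flat about 10 cm in front of the pot (towards the robot, centre to centre), its length parallel to the board's long edges. About 10 cm straight in front of the bottle, stack risers, centred on one another, with the small candle on top, choosing the risers so that the rims of the two candles come level. Leave the riser you do not need where it lies and tip neither candle over.

Things in the scene. Friction and masses are not known exactly. Their poses are not given: they have to be found in the camera images.
- board: Fixed display board of mid-brown wood, 240 x 320 mm, 10 mm thick, on the table left or right of the robot's centre line, turned up to 0.3 rad. Origin: centre of its underside (table height); x from its front (robot's side) to its back edge, y left along the long edges, z up. Bottle and pot stand on it 50 mm behind its centre, 100 mm to either side (which is left varies).
- bottle: White ceramic bottle with a narrow neck, 46 mm wide, 65 mm tall, fixed on the board. Origin: centre of its foot, on the board's top. Its axes are parallel to the board's: 'in front of' it is its -x, square to the board's long edges.
- pot: Terracotta plant pot with dark soil, 54 mm wide at the rim, 55 mm tall, fixed on the board. Origin: centre of its foot, on the board's top. Axes parallel to the board's: 'in front of' it is its -x.
- large_candle: Large candle in a straight clear glass, cream wax: 62 mm diameter, 70 mm tall, 0.2 to 0.4 kg. Origin: centre of its underside, z up. Stands loose on the grey mat (its top 2 mm above the table) at the start.
- small_candle: Small candle in a straight clear glass, cream wax: 46 mm diameter, 48 mm tall, 0.08 to 0.16 kg. Origin: centre of its underside, z up. Stands loose on the grey mat (its top 2 mm above the table) at the start.
- square_block: Square riser plate of pale wood, 60 x 60 mm, 14 mm thick, 40 g. Origin: centre of its underside; x and y parallel to its sides, z up. Lies loose on the grey mat (its top 2 mm above the table) at the start.
- cork_disc: Round riser of cork, 60 mm diameter, 8 mm thick, 15 g. Origin: centre of its underside, z up. Lies loose on the grey mat (its top 2 mm above the table) at the start.
- hex_block: Six-sided riser block of pale wood, 56 mm across the flats, 28 mm thick, 60 g. Origin: centre of its underside, z up. Lies loose on the grey mat (its top 2 mm above the table) at the start.
- matchbox: White card matchbox with a red panel on top and black striking sides, 56 x 38 mm, 18 mm thick, lying flat, 20 g. Origin: centre of its underside; x along its 56 mm length, y across its 38 mm width, z up. Lies loose on the grey mat (its top 2 mm above the table) at the start. A white spool of red ribbon (60 mm wide, 20 mm high) lies among the loose things and is not needed.
Not all that is in view belongs to the job. What is shaped like the small_candle but blue or purple is not meant.

How it is judged:
At the end, for the whole second after the job is handed in: Large candle midway (15 mm); square block + cork disc (any order) under small candle, centred to 15 mm, 75-125 mm before the bottle, 20 mm sideways, rims level to 3 mm; matchbox flat, 75-125 mm before the pot, 15 mm sideways, parallel to 0.2 rad; all upright, on the board, at rest (x of large_candle in the frame of board between 0.035 and 0.065 m and y of large_candle in the frame of board between -0.015 and 0.015 m and z of large_candle in the frame of board between 0.007 and 0.013 m and x of small_candle in the frame of bottle between -0.125 and -0.075 m and y of small_candle in the frame of bottle between -0.02 and 0.02 m and z of small_candle in the frame of board between 0.029 and 0.035 m and horizontal distance between each of square_block, cork_disc and small_candle below 0.015 m and x of matchbox in the frame of pot between -0.125 and -0.075 m and y of matchbox in the frame of pot between -0.015 and 0.015 m and z of matchbox in the frame of board between 0.007 and 0.013 m and angle between the x axis of matchbox and the y axis of board, either way round below 0.2 rad and angle between each of large_candle, small_candle, matchbox's own z axis and vertical below 0.1 rad and linear speed of each of large_candle, small_candle, square_block, cork_disc, matchbox below 0.02 m/s); the robot touches nothing.
It fails at once if the riser that is not needed (hexagonal block) is moved more than 30 mm (distance of hex_block from where it was at the start of the episode above 0.03 m).
It fails at once if a candle is tipped over (angle between any of large_candle, small_candle's own z axis and vertical above 0.6 rad).
It also fails if it takes over 136 s, if anything falls off the work surface, if the arm or the gripper's body presses on something with over 40 N, if the wrist force passes 120 N, or if a joint passes its speed limit or range.

### The arm

A 7-joint arm with a two-finger parallel gripper is mounted at the origin on the work surface. World frame = base frame: x ahead of the robot, y to its left, z up, the work surface at z = 0. Lengths are in m, angles in rad, forces in N, time in s.
With the tool pointing down it reaches from about 0.425 to 0.925 m from the base axis. Payload 6.8 kg.
Tool frame: the origin (TCP) lies on the centre line of the jaws, within the pads' length; the fingertips stand 11 mm ahead of it and the grasp point (between the pads) lies 8 mm behind it; z points along the fingers, y is the line along which they close (so a half turn about z gives the same grasp; the last joint's range is limited). The gripper opens to 85 mm and grips with 20 to 120 N. Pads are 22 mm wide; open, the fingers measure 114 mm over their backs; the gripper's body (76 mm by 85 mm) begins 54 mm behind the grasp point. The pads swing forward as they close: fully open they stand 13 mm farther back than shut.
Start: joints at [-1.261, 0.477, 0.022, 1.555, -0.011, 1.109, -0.083], TCP at [0.274, 0.617, 0.242] pointing down, gripper open.
Joint ranges: [-2.96, 2.96], [-0.34, 2.1], [-1.41, 1.46], [0.24, 2.44], [-1.37, 4.51], [0.17, 1.92], [-2.96, 2.96]. Speed limits (rad/s): [2.39, 2.39, 3.14, 3.14, 3.14, 3.14, 3.14].

### API

Orientations are given as a 3x3 rotation matrix whose columns are the frame's x, y, z axes.
In Python, from bench import manip, planner, viewer gives the robot as it stands. Calls block until the motion is done:
- manip.goto(position, orientation): joint-space move of the TCP to a pose.
- manip.move_linear(position, velocity=0.15, orientation=None, contact_N=None): straight line of the TCP; orientation=None keeps the orientation; velocity is the mean speed in m/s. With contact_N (N) it stops when the force on the tool has changed by that much, and returns True; else False.
- manip.goto_joints(angles): joint-space move.
- manip.ungrasp() and manip.close_gripper(effort=None): open the fingers fully, or close them until they stop; effort is the grip in N (None keeps the last).
- manip.sleep(seconds).
- planner.solve_ik(position, orientation): joint angles nearest the present ones, or None.
- viewer.capture(name): name is "side" or "top" or "wrist"; returns (picture, depth): 420x560x3 uint8, red, green, blue; 420x560 float32, m along the optical axis (not along the pixel's ray), 0 where there is no reading.
- viewer.calibration(name): a dict with "K" (3x3 intrinsics, pixels), "rvec" (rotation vector, rad) and "tvec" (3), from world to camera coordinates, as OpenCV has them; the wrist camera has in their place "hand_eye" (4x4, takes a point from camera to tool coordinates, whose origin is the TCP and whose axes are the flange's). Camera axes: x right, y down, z forward; pixel columns grow to the right and rows downward; lengths in m; the calibration is good to about 2 mm. A picture is of the moment at which its call begins: read the wrist's pose just before it. calibration takes no time and is no camera call.
A pose or a line that the arm cannot do raises manip.Unreachable and nothing moves.
- manip.job_done(): hands the job in; it is judged then, once.
Trained networks look in the newest picture that a camera, given by its name, has taken for a name from the list of things; names that differ only in an ending like _2 or _b are one class to them, and where a whole thing is asked for, a point or a joint stands for the part that bears it (a point fixed in the world has none). Each returns a list of dicts, best first, with "conf" (0 to 1); they miss things now and then, are a little off and sometimes report something else, mostly with a low value. They report only what shows in the picture. A call takes as long as a camera call. They do not tell look-alikes from the thing itself.
- viewer.find_in(camera, name): "bbox" ([left, top, right, bottom] in pixels, round what is visible of it).
- viewer.trace(camera, name): "pixels" (420x560 bool, what is visible of it) and "bbox" ([left, top, right, bottom] in pixels, round what is visible of it).
- viewer.mark_of(camera, name): "pixel" ([row, column] in pixels: a listed point, or the origin of a listed thing).
Readings, each from a call of its own:
- manip.current_clock(): time.
- manip.current_q(): joint angles.
- manip.current_joint_velocities(): joint speeds.
- manip.current_tau(): joint torques, N m.
- manip.current_eef_pos(): TCP position.
- manip.current_eef_rot(): TCP orientation.
- manip.current_force(): force on the tool from outside, world axes, zero at the start.
- manip.current_ft_torque(): the same for the moment, N m.
- manip.current_finger_gap(): finger opening in m.
- manip.current_grasp_force(): force on a finger pad.
Only numpy, scipy, OpenCV 4.12 (cv2) and the standard library are available. Lean on these libraries where they do the work, as an engineer would, in place of code of your own. Each camera call takes 0.05 s, during which the arm holds its last target. There are 200 camera calls.

## Working session

There is one attempt and no reset: what is moved stays moved. The work goes in short steps, each a Python script; the robot and the scene stay as the last script left them, time stands still between calls to the robot, and variables do not carry over. Pictures are saved under pics/ and viewed, at most 14 in all, crops included, and the job is handed in when it is done.

```bash
mkdir -p pics; ls; cat > h.py <<'E'
import numpy as np, cv2
from bench import manip, planner, viewer
def cam(name):
    c=viewer.calibration(name); K=np.array(c["K"])
    if "rvec" in c:
        R=cv2.Rodrigues(np.array(c["rvec"],float))[0]; t=np.array(c["tvec"],float).ravel()
        return K,R.T,-R.T@t          # cam->world
    H=np.array(c["hand_eye"]); R=np.array(manip.current_eef_rot()).reshape(3,3); p=np.array(manip.current_eef_pos())
    return K,R@H[:3,:3],R@H[:3,3]+p
def cloud(depth,K,R,o):
    v,u=np.mgrid[:depth.shape[0],:depth.shape[1]]
    P=np.stack([(u-K[0,2])/K[0,0]*depth,(v-K[1,2])/K[1,1]*depth,depth],-1)
    W=P@R.T+o; W[depth<=0]=np.nan
    return W
def save(n,img): cv2.imwrite(f"pics/{n}.png",img[...,::-1])
E
python3 - <<'E'
from h import *
for n in("top","side"):
    C=cam(n); p,d=viewer.capture(n); save(n+"0",p); np.savez(n+"0.npz",p=p,d=d)
    W=cloud(d,*C)
    print(n,C[2])
    for o in "board bottle pot large_candle small_candle square_block cork_disc hex_block matchbox".split():
        for r in viewer.trace(n,o)[:3]:
            m=r["pixels"]; w=W[m]; w=w[~np.isnan(w[:,0])]
            if len(w): print(o,round(r["conf"],2),np.round(r["bbox"]).astype(int),np.round(np.median(w,0),3),np.round(np.nanpercentile(w[:,2],[5,95]),3))
            else: print(o,r["conf"],r["bbox"],"nodepth")
print(manip.current_clock())
E
```

```text
pics
top [0.32483616 0.05471094 1.29397366]
board 0.78 [327 155 473 269] [ 0.508 -0.23   0.011] [0.006 0.015]
bottle 0.62 [357 174 373 196] [ 0.583 -0.141  0.051] [0.012 0.079]
pot 0.87 [439 186 462 208] [ 0.543 -0.336  0.066] [0.023 0.07 ]
large_candle 0.97 [241 182 270 210] [0.552 0.129 0.063] [0.01  0.075]
small_candle 0.76 [202 194 225 216] [0.54  0.235 0.041] [0.005 0.052]
small_candle 0.76 [154 158 180 178] [0.635 0.35  0.041] [0.011 0.053]
small_candle 0.67 [190 162 211 182] [0.627 0.273 0.042] [0.01  0.053]
cork_disc 0.59 [197 234 224 260] [0.438 0.247 0.011] [0.004 0.015]
hex_block 0.65 [249 236 274 260] [0.435 0.12  0.03 ] [0.026 0.035]
hex_block 0.55 [200 237 223 256] [0.436 0.248 0.011] [0.006 0.015]
matchbox 0.69 [160 193 177 215] [0.545 0.353 0.021] [0.009 0.026]
side [ 0.38935733 -0.68132166  0.75530743]
board 0.76 [231 268 358 410] [ 0.501 -0.261  0.012] [0.01  0.014]
bottle 0.87 [310 272 327 299] [ 0.581 -0.154  0.05 ] [0.018 0.078]
pot 0.95 [308 351 339 388] [ 0.54  -0.345  0.067] [0.024 0.069]
large_candle 0.96 [273 190 299 224] [0.55  0.114 0.058] [0.005 0.074]
small_candle 0.73 [269 176 285 200] [0.537 0.227 0.043] [0.012 0.053]
small_candle 0.72 [290 168 310 190] [0.626 0.263 0.04 ] [0.006 0.053]
small_candle 0.72 [291 154 308 171] [0.633 0.344 0.043] [0.018 0.053]
square_block 0.62 [218 163 242 181] [0.417 0.345 0.018] [0.006 0.021]
cork_disc 0.74 [231 187 247 200] [0.438 0.246 0.012] [0.008 0.015]
cork_disc 0.43 [309 349 340 384] [ 0.54  -0.345  0.067] [0.027 0.069]
hex_block 0.82 [232 212 256 231] [0.434 0.11  0.031] [0.01  0.034]
hex_block 0.18 [258 162 282 175] [0.543 0.346 0.021] [0.009 0.025]
matchbox 0.72 [310 272 326 298] [ 0.582 -0.154  0.051] [0.019 0.078]
matchbox 0.45 [259 164 280 176] [0.541 0.346 0.021] [0.008 0.025]
1.0
```

```bash
python3 - <<'E'
import cv2
a=cv2.imread("pics/top0.png")[145:275,130:480]
cv2.imwrite("pics/topcrop.png",cv2.resize(a,None,fx=2.28,fy=2.28,interpolation=cv2.INTER_CUBIC))
E
```

```text
(no output)
```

View pics/topcrop.png

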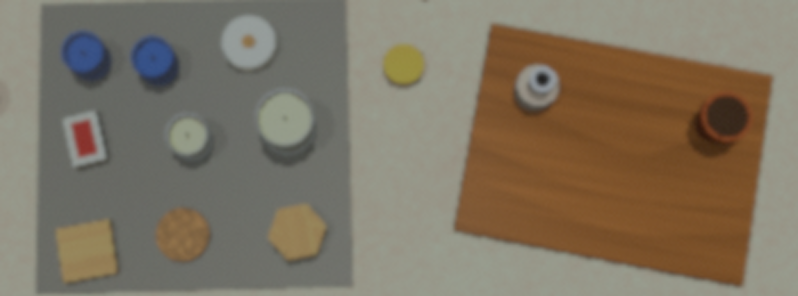

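The wanted small candle is the cream one, at top-image pixel (213,205). Its look-alikes are the blue ones at (167,168) and (200,172). The white spool at (239,163) and the yellow puck at (307,173) are not needed. The square riser is at about (168,255), cork at (210,247), hex (stays) at (261,248), and the matchbox at (168,204). Next I take closer views with the wrist camera.

```bash
cat >> h.py <<'E'
def down(a):  # tool down, jaws closing along world angle a
    return np.array([[-np.sin(a),np.cos(a),0],[np.cos(a),np.sin(a),0],[0,0,-1.]])
E
python3 - <<'E'
from h import *
print(np.round(manip.current_eef_rot(),2), np.round(viewer.calibration("wrist")["K"],0)[:2].tolist(), np.round(viewer.calibration("wrist")["hand_eye"],3).tolist())
def ik(p,a):
    q=planner.solve_ik(p,down(a)); return None if q is None else np.round(q,2)
a=np.pi/2
for a in (np.pi/2,-np.pi/2):
    for p in ([.46,.24,.42],[.46,.24,.35],[.45,-.2,.38]): print(a,p,ik(p,a))
E
```

```text
[[-0.91  0.41  0.  ]
 [ 0.41  0.91  0.  ]
 [-0.    0.   -1.  ]] [[360.0, 0.0, 280.0], [0.0, 360.0, 203.0]] [[0.0, -0.956, -0.293, 0.077], [1.0, 0.0, 0.0, 0.001], [-0.0, -0.293, 0.956, -0.131], [0.0, 0.0, 0.0, 1.0]]
1.5707963267948966 [0.46, 0.24, 0.42] [-0.74  0.09  0.15  1.68 -0.01  1.38  0.98]
1.5707963267948966 [0.46, 0.24, 0.35] [-0.72  0.12  0.13  1.79 -0.02  1.23  0.99]
1.5707963267948966 [0.45, -0.2, 0.38] [-0.75  0.05  1.11  1.84 -0.04  1.28  1.94]
-1.5707963267948966 [0.46, 0.24, 0.42] [-1.17  0.08  0.63  1.7  -0.05  1.37 -2.11]
-1.5707963267948966 [0.46, 0.24, 0.35] [-1.18  0.13  0.65  1.82 -0.08  1.22 -2.07]
-1.5707963267948966 [0.45, -0.2, 0.38] [-1.31 -0.24  1.45  1.84  0.25  1.34 -1.49]
```

```bash
cat >> h.py <<'E'
def face(p,a):
    """joint move to a pose with the elbow in plane (j3 near 0)"""
    q=np.array(manip.current_q(),float); y=np.arctan2(p[1],p[0])
    q[0]=-y; q[2]=0; q[6]=np.clip(q[6]+0,-2.5,2.5)
    manip.goto_joints(q); manip.goto(p,down(a))
E
python3 - <<'E'
from h import *
t=[manip.current_clock()]
for n,p in (("mat",[.48,.23,.25]),("brd",[.46,-.23,.25])):
    if n=="mat": manip.goto(p,down(np.pi/2))
    else: face(p,np.pi/2)
    t.append(manip.current_clock())
    C=cam("wrist"); im,d=viewer.capture("wrist"); save("w_"+n,im)
    W=cloud(d,*C); np.savez("w_"+n,p=im,W=W,R=C[1],o=C[2])
    print(np.round(manip.current_q(),2))
print(t)
E
python3 - <<'E'
import cv2,numpy as np
a=np.vstack([cv2.imread(f"pics/w_{n}.png") for n in("mat","brd")])
cv2.imwrite("pics/both.png",cv2.resize(a,None,fx=.7,fy=.7,interpolation=cv2.INTER_AREA))
E
```

```text
[-0.67  0.23  0.12  1.89 -0.03  1.02  1.04]
[ 0.49  0.21 -0.18  1.92  0.04  1.01  1.87]
[1.0, 2.6083, 5.3417]
```

View pics/both.png

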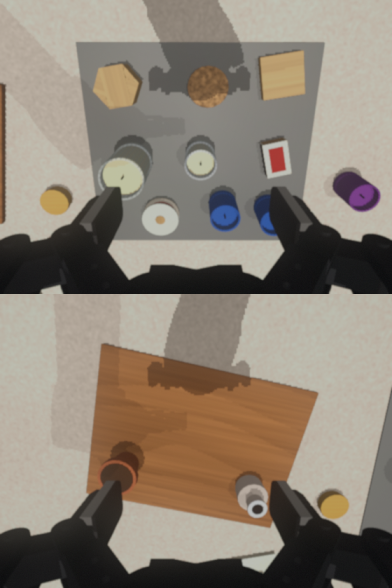

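The views are clear: the cream small candle is at wrist pixel (287,225), cork at (297,122), square riser at (403,107), hex at (167,122) and matchbox at (394,226). On the board, seen from the base side, the pot is on the robot's right and the bottle on its left.

```bash
cat > meas.py <<'E'
from h import *
def rect(xy):
    (c,s,an)=cv2.minAreaRect((xy*1000).astype(np.float32)); return np.array(c)/1000,np.array(s),an
m=np.load("w_mat.npz"); W=m["W"]
for n,c,lo,hi,r in (("square",(.417,.345),.009,.022,.05),("cork",(.438,.247),.006,.014,.045),("match",(.543,.348),.014,.026,.045),
    ("small",(.54,.23),.044,.056,.04),("large",(.55,.12),.066,.08,.05),("hex",(.435,.115),.02,.036,.05)):
    P=W[(np.hypot(W[...,0]-c[0],W[...,1]-c[1])<r)&(W[...,2]>lo)&(W[...,2]<hi)]
    if len(P)<20: print(n,len(P)); continue
    b=np.percentile(P[:,:2],[1,99],axis=0); q=rect(P[:,:2])
    print(n,len(P),"bbox c",np.round(b.mean(0),4),"ext",np.round(b[1]-b[0],3),"z",np.round(np.percentile(P[:,2],[5,50,95]),4),"rect",np.round(q[0],4),np.round(q[1]),round(q[2],1))
b=np.load("w_brd.npz"); W=b["W"]; hsv=cv2.cvtColor(b["p"],cv2.COLOR_RGB2HSV)
M=(hsv[...,1]>90)&(hsv[...,0]<22)&(W[...,2]>.005)&(W[...,2]<.016)&(np.hypot(W[...,0]-.51,W[...,1]+.23)<.22)
M=cv2.morphologyEx(M.astype(np.uint8),cv2.MORPH_OPEN,np.ones((5,5)))>0
P=W[M]; q=rect(P[:,:2]); print("board",np.round(q[0],4),q[1],q[2],np.median(P[:,2]))
for n,c,lo,hi in (("bottle",(.582,-.145),.02,.05),("pot",(.542,-.34),.055,.075)):
    P=W[(np.hypot(W[...,0]-c[0],W[...,1]-c[1])<.05)&(W[...,2]>lo)&(W[...,2]<hi)]
    e=np.percentile(P[:,:2],[1,99],axis=0); print(n,len(P),np.round(e.mean(0),4),np.round(e[1]-e[0],3))
E
python3 meas.py
```

```text
square 3909 bbox c [0.418  0.3544] ext [0.062 0.063] z [0.0145 0.0159 0.0172] rect [0.4182 0.3553] [60. 61.] 9.2
cork 2746 bbox c [0.4343 0.2503] ext [0.055 0.056] z [0.0086 0.0099 0.0112] rect [0.434  0.2508] [59. 59.] 89.5
match 1843 bbox c [0.5413 0.357 ] ext [0.058 0.044] z [0.0179 0.02   0.0213] rect [0.5421 0.3576] [57. 39.] 13.2
small 573 bbox c [0.5387 0.2401] ext [0.045 0.045] z [0.0451 0.0496 0.051 ] rect [0.539  0.2402] [47. 45.] 0.7
large 797 bbox c [0.5504 0.133 ] ext [0.061 0.061] z [0.0666 0.0713 0.0728] rect [0.549  0.1337] [62. 59.] 61.5
hex 3153 bbox c [0.4324 0.124 ] ext [0.055 0.058] z [0.0281 0.0297 0.0311] rect [0.4325 0.1234] [57. 64.] 70.6
board [ 0.5132 -0.2292] [318.0395813  238.20443726] 77.5777359008789 0.009891908664978133
bottle 907 [ 0.5812 -0.1433] [0.039 0.043]
pot 1934 [ 0.5394 -0.3371] [0.049 0.052]
```

```bash
cat >> h.py <<'E'
TH=np.radians(77.58-90); BC=np.array([.5132,-.2292])
BX=np.array([np.cos(TH),np.sin(TH)]); BY=np.array([-BX[1],BX[0]])
def B(x,y): return BC+x*BX+y*BY
HZ=.19
def hover(xy,a,z=HZ): face([*xy,z],a)
def lin(xy,z,v=.15,c=None): return manip.move_linear([*xy,z],velocity=v,contact_N=c)
def place(xy,a,z):
    hover(xy,a); lin(xy,z+.015); hit=lin(xy,z-.004,.03,4.0)
    e=manip.current_eef_pos(); manip.ungrasp(); lin(xy,HZ,.2)
    print("placed hit",hit,"z",round(e[2],4),"aim",round(z,4),"t",round(manip.current_clock(),1))
def pick(xy,a,z,effort):
    hover(xy,a); lin(xy,z+.03,.2); lin(xy,z,.08)
    manip.close_gripper(effort=effort); g1=manip.current_finger_gap(); zz=manip.current_eef_pos()[2]; lin(xy,HZ,.15)
    print("pick gap",round(g1,4),"after lift",round(manip.current_finger_gap(),4),"z",round(zz,4),"f",manip.current_grasp_force(),"t",round(manip.current_clock(),1))
E
python3 - <<'E'
from h import *
xy=(.4182,.3553); a=np.radians(9.2)
hover(xy,a); lin(xy,.035,.2); hit=lin(xy,-.006,.03,3.0); z0=manip.current_eef_pos()[2]; print("open contact",hit,z0)
lin(xy,z0+.010,.08); manip.close_gripper(effort=30)
print(manip.current_finger_gap(),manip.current_grasp_force(),manip.current_force(),manip.current_eef_pos())
lin(xy,HZ)
print(manip.current_finger_gap(),manip.current_grasp_force(),manip.current_clock(),np.round(manip.current_q(),2))
C=cam("wrist"); im,d=viewer.capture("wrist"); save("sq",im)
E
```

```text
open contact True -9.2829761189764e-05
0.0594837976809818 32.47417330741882 [-0.52345215  0.37604756  3.69231011] [0.41809968 0.35520911 0.00988315]
0.05896888799695884 32.31772720813751 13.275 [-1.09  0.34  0.33  1.93 -0.14  0.9  -0.52]
```

View pics/sq.png

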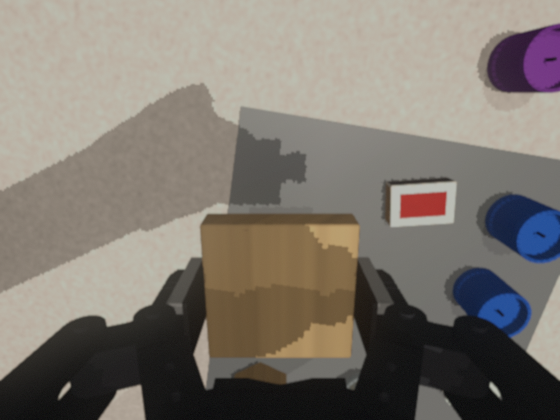

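The square riser is held level between the pads. I place it, then do the cork.

```bash
python3 - <<'E'
from h import *
S=B(-.05,.1); print(S)
place(S,TH,.0179)
pick((.4341,.2506),0,.0095,25)
C=cam("wrist"); im,d=viewer.capture("wrist"); save("ck",im)
if manip.current_finger_gap()>.05: hover(S,TH); im2,_=viewer.capture("wrist"); save("ck2",im2); cv2.imwrite("pics/ck12.png",np.hstack([cv2.resize(x,(400,300)) for x in(im,im2)])[...,::-1])
E
```

```text
[ 0.48587776 -0.12078646]
placed hit True z 0.0176 aim 0.0179 t 18.8
pick gap 0.0584 after lift 0.0584 z 0.0103 f 26.831520795822144 t 23.7
```

View pics/ck12.png

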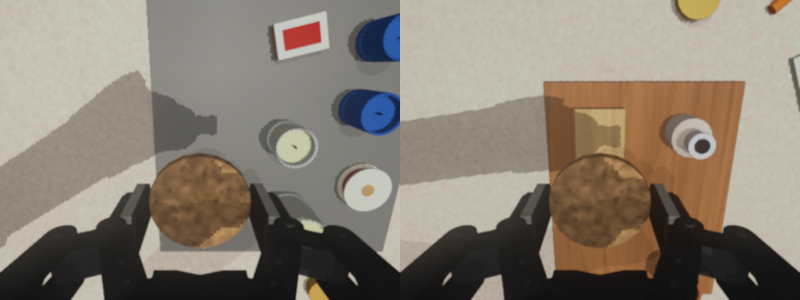

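Both risers look right: the cork is held level and the square sits squarely on the board. Next I place the cork, then bring the small candle.

```bash
python3 - <<'E'
from h import *
S=B(-.05,.1)
place(S,TH,.0323)
# check the stack from above while passing
lin(S-np.array([.0,.0]),.25,.2)
manip.goto([*(S-np.array([.04,0])),.22],down(np.pi/2))
C=cam("wrist"); im,d=viewer.capture("wrist"); W=cloud(d,*C); save("stk",im)
r=np.hypot(W[...,0]-S[0],W[...,1]-S[1])<.055
for n,lo,hi in (("sq",.017,.0265),("cork",.0285,.04)):
    P=W[r&(W[...,2]>lo)&(W[...,2]<hi)][:,:2]
    c,s,an=cv2.minAreaRect((P*1000).astype(np.float32)); print(n,len(P),np.round(c,1),np.round(s),round(an,1))
xy=(.5389,.2402)
pick(xy,np.pi/2,.022,40)
im,d=viewer.capture("wrist"); save("sc",im)
cv2.imwrite("pics/stk_sc.png",np.hstack([cv2.resize(cv2.imread(f"pics/{x}.png"),(400,300)) for x in("stk","sc")]))
E
```

```text
placed hit True z 0.0316 aim 0.0323 t 29.6
sq 790 [ 483.8 -120.6] [60. 61.] 77.7
cork 2967 [ 483. -121.] [59. 59.] 56.5
pick gap 0.0451 after lift 0.0454 z 0.0226 f 40.99401354789734 t 36.4
```

View pics/stk_sc.png

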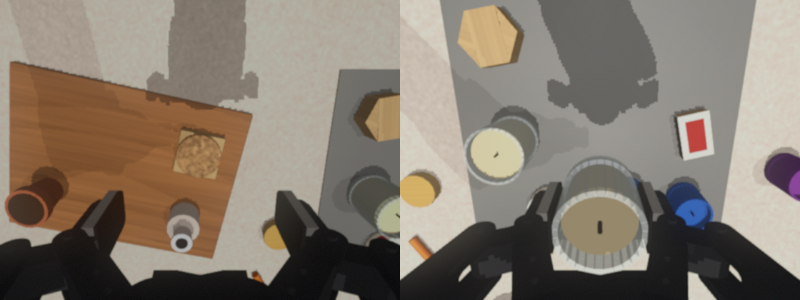

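The stack is centred and the candle is held upright. I place it, then fetch the large candle.

```bash
python3 - <<'E'
from h import *
a=TH+np.pi/2
place((.4842,-.1208),a,.0526)
pick((.5500,.1333),np.pi/2,.035,60)
place(B(.05,0),a,manip.current_eef_pos()[2]*0+.0432)
lin(B(.05,0),.25,.2)
manip.goto([*(BC-np.array([.06,0])),.26],down(np.pi/2))
C=cam("wrist"); im,d=viewer.capture("wrist"); W=cloud(d,*C); save("brd2",im)
for n,c,lo,hi in (("small",(.484,-.121),.072,.09),("large",B(.05,0),.072,.09)):
    P=W[(np.hypot(W[...,0]-c[0],W[...,1]-c[1])<.05)&(W[...,2]>lo)&(W[...,2]<hi)]
    q=cv2.minAreaRect((P[:,:2]*1000).astype(np.float32)); v=np.array(q[0])/1000-BC
    print(n,len(P),"board xy",np.round([v@BX,v@BY],4),np.round(q[1]),np.round(np.percentile(P[:,2],[50,95]),4))
E
```

```text
placed hit True z 0.0521 aim 0.0526 t 41.4
pick gap 0.0608 after lift 0.0609 z 0.0357 f 65.54989457130432 t 45.4
placed hit True z 0.0438 aim 0.0432 t 50.2
small 833 board xy [-0.0523  0.1008] [46. 46.] [0.0793 0.0809]
large 1020 board xy [0.05   0.0014] [62. 61.] [0.0791 0.0807]
```

View pics/brd2.png

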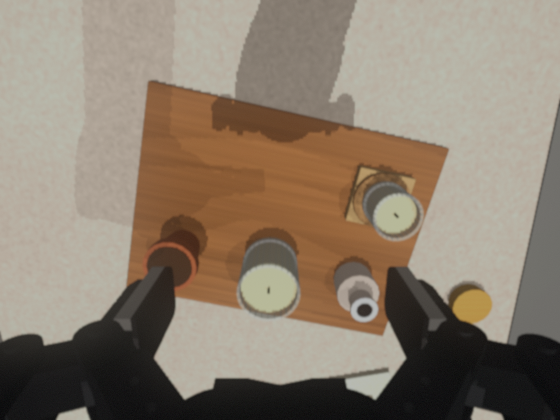

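Both candles stand upright with level rims, at wrist pixels (397,215) and (269,290). The matchbox is next.

```bash
python3 - <<'E'
from h import *
lin(manip.current_eef_pos()[:2],.27,.2)
pick((.5418,.3573),np.radians(103.2),.016,20)
z=.0245; M=B(-.05,-.1)
place(M,TH,z)
lin(M,.25,.2)
manip.goto([*(BC-np.array([.06,0])),.26],down(np.pi/2))
C=cam("wrist"); im,d=viewer.capture("wrist"); W=cloud(d,*C); save("brd3",im)
for n,c,lo,hi in (("small",(.484,-.121),.072,.09),("large",B(.05,0),.072,.09),("match",M,.022,.034)):
    P=W[(np.hypot(W[...,0]-c[0],W[...,1]-c[1])<.05)&(W[...,2]>lo)&(W[...,2]<hi)]
    q=cv2.minAreaRect((P[:,:2]*1000).astype(np.float32)); v=np.array(q[0])/1000-BC
    print(n,len(P),"board xy",np.round([v@BX,v@BY],4),np.round(q[1]),q[2],np.round(np.percentile(P[:,2],[5,50,95]),4))
print(manip.current_finger_gap(),manip.current_clock())
E
```

```text
pick gap 0.0371 after lift 0.0376 z 0.0164 f 20.314810574054718 t 57.1
placed hit True z 0.0238 aim 0.0245 t 63.8
small 841 board xy [-0.0523  0.1007] [47. 46.] 52.21438980102539 [0.0727 0.0793 0.0808]
large 1024 board xy [0.0499 0.0014] [62. 62.] 30.424175262451172 [0.0729 0.0791 0.0807]
match 2121 board xy [-0.0519 -0.0996] [56. 38.] 77.7380142211914 [0.0264 0.028  0.0293]
0.08542909813105061 65.6667
```

View pics/brd3.png

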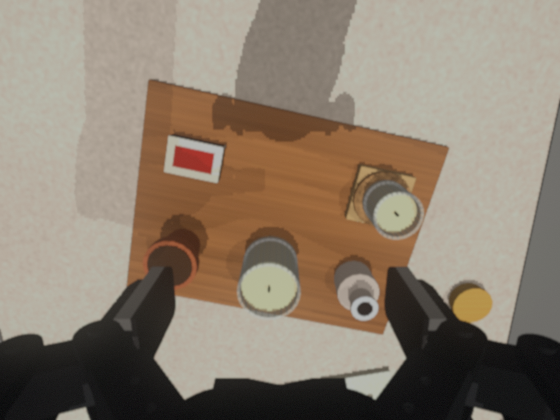

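The layout is complete: the matchbox is flat and parallel at pixel (194,159), and the candles have not moved.

```bash
python3 -c "
from h import *
print(manip.job_done())"
```

```text
the job is handed in; nothing more can be done
None
```

The candle set is laid out as asked and handed in at about 66 s: the wrist camera put every piece within about 3 mm of its target, with the rims level and the hex block left in place; the hand-in gave no verdict.

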